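# Lock the tablet stand's sprung jaw open at its mark

## Task

Get the tablet stand ready for the tablet: pull its spring-loaded sliding leg (the one with the near jaw) out along the rail until the jaw's outer face stands on the broad dark band on the rail, and while you hold it there squeeze the cam lever fully shut against the leg so that it cannot spring back. Finish still pinching the leg and the shut lever between the fingers: do not let go at the end. Leave the tablet, mug, keys and remote where they are.

Things in the scene. Friction and masses are not known exactly. Their poses are not given: they have to be found in the camera images.
- tablet_stand: Tablet stand, fixed in place: dark foot 150 x 112 x 13 mm, column, level aluminium rail on edge (12 wide, 18 tall, top 98 mm above the worktop) at y = 0, from x = -122 (capped free end) to +88 mm (fixed jaw). Origin under the foot on the worktop; x along the rail to the fixed jaw, y to the side where the cam lever opens, z up. The sliding leg rides on the rail and pulls out toward -x.
- sliding_leg (a joint): Travel of the sliding leg along the stand's -x, m: 0 = sprung in (start), 0.055 = jaw's outer face on the middle of the band, 0.072 = end stop. A spring pulls it in with 3 N (at 0) to 5 N until the lever is shut; then the cam grips the rail and it stays. The leg is a sleeve over the rail, 54 long, 20 wide, 79 to 103 mm above the worktop, behind the moving jaw.
- cam_lever (a joint): Angle of the cam lever, rad: 0 = shut, lying along the leg; grows to 0.70 as its tip swings out to the stand's +y. Starts at 0.50 to 0.65. Its upright pin rides on the leg, 40 mm inside the jaw's inner face, 13 mm to +y of the rail's middle; the tip points to the jaw. Stiff: stays where left, 5 to 12 N at the blade shut it; the cam bites on the rail below about 0.3.
- lever_blade: The cam lever's blade, bright steel, ribbed rubber pad on its outer side: 37 mm long, 16 mm tall (82 to 98 mm above the worktop). Origin on the lever's pin, 80 mm above the worktop; the blade reaches along its own -x, its outer side faces its own +y.
- leg_wall: The leg's wall on the side away from the lever, with a ribbed rubber pad 27 x 19 mm. Origin at the middle of the pad, 16.5 mm inside the jaw's inner face, 89.5 mm above the worktop; axes as the stand's. The pad's face lies 1 mm to -y of the origin.
- pinch (a point): Where the finger pads' middle belongs for the squeeze: midway between the leg's ribbed pad and the shut lever's outer pad (29 mm apart; open, the lever's tip stands up to 36 mm to +y of here), 14 mm inside the jaw's inner face, 89.5 mm above the worktop. Moves with the leg; axes as the stand's, fingers close along y. Free below down to the foot.
- lever_tip (a point): Tip of the cam lever, at mid height of the blade. Moves with the lever.
- jaw_edge (a point): Outer face of the moving jaw where it crosses the rail's top; moves with the leg; axes as the stand's. The jaw is a crossbar 8 mm thick, 92 mm wide across the rail, 76 to 108 mm above the worktop, with a 16 mm wide tongue and lip in the middle, up to 120 mm. Fingers hung on both sides of the sleeve pull the leg out by the crossbar's flat inner face.
- mark (a point): Middle of the broad dark band on the rail's top: 8 mm wide along the rail, round its top and sides, the only broad one among thin scale lines. Fixed to the stand; axes as the stand's.
- tablet: Black tablet 155 x 235 x 10 mm lying flat at the right. Bystander. Origin: centre of its underside.
- mug: White mug, 82 mm wide, 113 mm with handle, 97 mm tall, to the left behind. Bystander. Origin: centre of its underside.
- keys: Bunch of keys, 84 x 118 x 8 mm, lying to the left. Bystander. Origin: centre of its underside.
- remote: Black remote control, 163 x 48 x 19 mm, lying on the near side of the stand. Bystander. Origin: centre of its underside.

How it is judged:
By the outcome, as a careful person would: the job done as asked, in the order asked, and still so for the second after the job is handed in, while the arm keeps its last pose, push and grip.
It also fails if it takes over 32 s, if anything falls off the work surface, if the arm or the gripper's body presses on something with over 40 N, if the wrist force passes 120 N, or if a joint passes its speed limit or range.

## Robot

A 6-joint arm with a two-finger parallel gripper is mounted at the origin on a cart in front of the work surface, level with it; the furniture and walls round the work are solid. World frame = base frame: x ahead of the robot, y to its left, z up, the work surface at z = 0. Lengths are in mm, angles in degrees, forces in N, time in s.
With the tool pointing down it reaches from about 250 to 800 mm from the base axis. Payload 3.9 kg.
Tool frame: the origin (TCP) lies between the finger pads; the fingertips stand 14 mm ahead of it and the grasp point (between the pads) lies 5 mm behind it; z points along the fingers, y is the line along which they close (so a half turn about z gives the same grasp; the last joint's range is limited). The gripper opens to 85 mm and grips with 20 to 120 N. Pads are 22 mm wide; open, the fingers measure 114 mm over their backs; the gripper's body (76 mm by 85 mm) begins 54 mm behind the grasp point. The pads swing forward as they close: fully open they stand 13 mm farther back than shut.
Start: joints at [74.599, 14.897, -7.913, 67.191, 0, 90], TCP at [139.422, 506.139, 245.304] pointing down, gripper open.
Joint ranges: [-159.42, 159.42], [-47.68, 98.78], [-73.54, 78.23], [-108.79, 121.32], [-90, 84.71], [-180, 180]. Speed limits (degrees/s): [147.25, 147.25, 180, 180, 180, 180].

## Interface

Orientations are given as [roll, pitch, yaw] about the fixed x, y, z axes, in that order (R = Rz(yaw) Ry(pitch) Rx(roll)).
In Python, from station import arm gives the robot as it stands.
- The arm moves only by the tool send_rows, never from a script. Its argument "rows" is a list of rows, each a list of 7 numbers: the shift along the tool's x, y, z in cm, then the turn, a rotation vector about the tool's x, y, z in degrees, then the finger opening in cm, from 0 to 8.54. A call has exactly 10 rows; each row shifts and turns the commanded pose from where the row before left it, along the tool's axes as they then stand; what a row does not reach is not made up. A row lasts 1/8 s, in which the tool goes at most 62.5 mm and 10.7 degrees, less where a joint would pass 70% of its speed; a pose out of reach is approached as far as the arm can. A call is refused whole if a number of a shift passes 6.25 or a number of a turn 10.7, either way. A call with a gripper value outside its range is refused whole. The fingers move at their own pace and stop on an object; the grip force is fixed at half the most. Time passes only in rows, so rows that do not move let the fingers close, or fill a call up. It gives the time, the measured TCP pose, the force, the opening and the grip force at its end, in the units of the state.
- arm.get_state(): the state, without advancing time (a new reading comes with each control period).
- arm.snapshot(name): name is "scene" or "top" or "wrist"; returns a dict with "color" (420x560x3 uint8, red, green, blue), "range_z" (420x560 float32, mm along the optical axis (not along the pixel's ray), 0 where there is no reading), "fovy" (degrees; the focal length in pixels is half the picture's height over the tangent of half this angle, whatever the lens; pixels are square), "cx", "cy" (the principal point, pixels), "R" (3x3) and "t" (3): a world point X has camera coordinates R X + t; the wrist camera has in their place "hand_eye" (4x4, takes a point from camera to tool coordinates, whose origin is the TCP and whose axes are the flange's). Camera axes: x right, y down, z forward; pixel columns grow to the right and rows downward; lengths in mm; the calibration is good to about 2 mm. The wrist camera is an equidistant fisheye: a pixel r from the principal point sees the ray r / f radians off the axis. A picture is of the moment at which its call begins: read the wrist's pose just before it.
- arm.job_done(): hands the job in; it is judged then, once.
The state is a dict: "clock": time; "q": joint angles; "joint_velocities": joint speeds; "joint_torque": joint torques, N m; "position": TCP position; "tcp_rot": TCP orientation; "force": force on the tool from outside, world axes, zero at the start; "moment": the same for the moment, N m; "gripper_width": finger opening in mm; "finger_force": force on a finger pad.
Only numpy, scipy, OpenCV 4.12 (cv2) and the standard library are available. Lean on these libraries where they do the work, as an engineer would, in place of code of your own. Each camera call takes 0.05 s, during which the arm holds its last target. There are 200 camera calls.

## Working session

There is one attempt and no reset: what is moved stays moved. The work goes in short steps, Python scripts to look and compute and a tool call to move; the robot and the scene stay as the last step left them, time stands still between calls to the robot, and variables do not carry over. Pictures are saved under pics/ and viewed, at most 10 in all, crops included, and the job is handed in when it is done.

Besides the shell and the picture viewer there is one more tool, called after "Call:" in YAML: its name, and indented under it one key for each argument. send_rows: Moves the arm, as the interface text tells. Its arguments: {"type":"object","properties":{"rows":{"type":"array","items":{"type":"array","items":{"type":"number"}}}},"required":["rows"]}

```bash
mkdir -p pics; ls; python3 - <<'E'
from station import arm
import cv2,numpy as np,pickle
s=arm.get_state(); print({k:np.round(v,2).tolist() for k,v in s.items()})
for n in ["scene","top"]:
    d=arm.snapshot(n); pickle.dump(d,open(f"pics/{n}.pkl","wb"))
    cv2.imwrite(f"pics/{n}0.png",d["color"][:,:,::-1])
    print(n,d["fovy"],d["cx"],d["cy"],d["R"],d["t"])
E
```

```text
pics
{'clock': 0.0, 'q': [74.6, 14.94, -7.99, 67.19, 0.0, 90.0], 'joint_velocities': [0.07, -0.03, 0.11, 0.02, -0.08, -0.05], 'joint_torque': [0.0, -40.57, 25.39, 0.02, -0.0, -0.0], 'position': [139.24, 505.52, 244.47], 'tcp_rot': [-179.89, -0.0, 164.6], 'force': [-0.6, -0.5, 0.35], 'moment': [0.05, -0.05, -0.05], 'finger_force': 0.0, 'gripper_width': 85.41}
scene 46.17943100523834 277.48833541234774 206.76146668578335 [[-0.8914529   0.45291825 -0.01329626]
 [ 0.32355069  0.61573442 -0.71846091]
 [-0.31721709 -0.64477607 -0.69544024]] [ 393.1995907  -157.37101884 1881.85881816]
top 47.371218762112655 270.5980298060639 209.43084162847504 [[ 0.0278835  -0.99959381 -0.00589347]
 [-0.98427548 -0.02642648 -0.1746523 ]
 [ 0.17442562  0.01067072 -0.98461253]] [  86.36791594  509.44538837 1385.72554293]
```

View pics/top0.png

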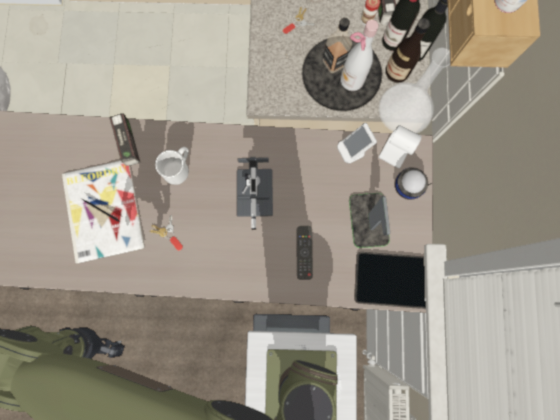

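View pics/scene0.png

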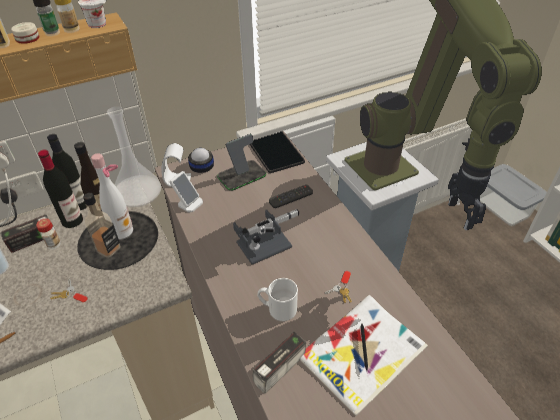

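The stand is at about (254,190) in the top view. Its rail's free end (254,226) points to the robot, and the fixed jaw is at (253,160). The lever is on the left, at world +y. I'll measure it with depth next.

```bash
cat > h.py <<'E'
import numpy as np,cv2,pickle
def cloud(d):
    h,w=d["range_z"].shape; f=h/2/np.tan(np.radians(d["fovy"])/2)
    u,v=np.meshgrid(np.arange(w),np.arange(h)); z=d["range_z"].astype(float)
    c=np.stack([(u-d["cx"])/f*z,(v-d["cy"])/f*z,z],-1)
    return (c-d["t"])@d["R"]
def proj(d,X):
    f=d["range_z"].shape[0]/2/np.tan(np.radians(d["fovy"])/2)
    c=np.atleast_2d(X)@d["R"].T+d["t"]; return c[:,:2]/c[:,2:]*f+[d["cx"],d["cy"]]
E
python3 - <<'E'
from h import *
d=pickle.load(open("pics/top.pkl","rb"));P=cloud(d)
sub=P[150:235,225:285].reshape(-1,3)
m=(sub[:,2]>88)&(sub[:,2]<102); r=sub[m]; print("rail/leg",m.sum(),r.min(0),r.max(0))
t=sub[(sub[:,2]>6)&(sub[:,2]<20)]
for n,q in (("foot",t),):
    rect=cv2.minAreaRect(q[:,:2].astype(np.float32)); print(n,rect,np.median(q[:,2]))
# rail centreline
for x0 in np.arange(360,640,10):
    k=sub[(sub[:,2]>85)&(abs(sub[:,0]-x0)<5)]
    if len(k): print(x0,len(k),k[:,1].min().round(1),np.median(k[:,1]).round(1),k[:,1].max().round(1),np.median(k[:,2]).round(1),k[:,2].max().round(1))
c=d["color"][145:240,215:295,::-1]; cv2.imwrite("pics/topc.png",cv2.resize(c,None,fx=6,fy=6,interpolation=cv2.INTER_CUBIC))
E
```

```text
rail/leg 368 [440.31727592 108.16343468  88.26491751] [649.19217632 199.34563276 101.98613095]
foot ((570.0253295898438, 150.12322998046875), (264.521484375, 176.85757446289062), 4.346410751342773) 11.987815256190922
440 11 142.6 145.8 154.1 97.8 102.2
450 14 142.9 148.6 151.7 98.8 102.4
460 12 143.1 147.7 152.0 97.8 102.5
470 17 143.4 149.5 155.4 97.0 102.6
480 16 143.9 149.8 155.9 96.5 101.8
490 18 144.4 150.2 156.2 95.8 100.5
500 18 144.6 150.5 156.4 97.1 104.3
510 15 144.8 150.8 156.8 96.4 100.6
520 19 145.3 151.1 157.1 98.0 104.1
530 118 108.0 154.3 197.5 105.6 123.9
540 32 108.3 142.9 183.9 104.8 122.0
550 36 140.4 154.9 184.6 99.4 109.5
560 35 140.9 152.4 178.7 101.2 107.4
570 35 143.8 158.4 176.1 102.6 110.3
580 33 144.1 155.9 170.6 102.3 107.6
590 16 144.5 155.0 162.1 99.0 104.0
600 13 151.0 154.1 160.1 96.2 101.8
610 13 151.1 156.9 160.5 100.0 103.5
620 29 142.9 154.5 166.6 99.3 109.5
630 27 143.0 154.8 166.6 101.8 108.2
```

View pics/topc.png

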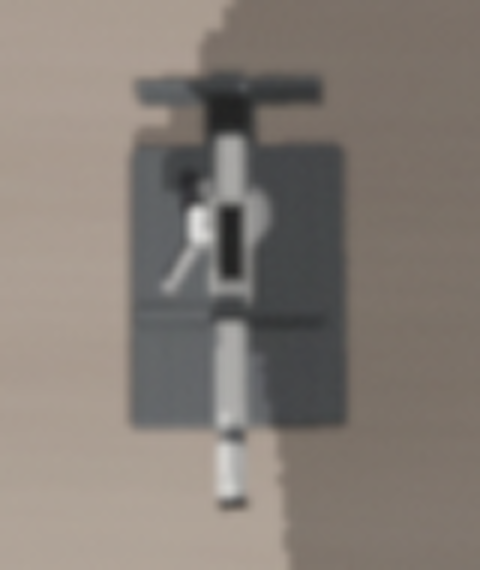

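Call:
send_rows:
  rows:
    - [-4, -1.9, 0, 0, 0, 0, 8.54]
    - [-5.3, -2.55, 0, 0, 0, 0, 8.54]
    - [-5.3, -2.55, 0, 0, 0, 0, 8.54]
    - [-5.3, -2.55, 0, 0, 0, 0, 8.54]
    - [-5.3, -2.55, 0, 0, 0, 0, 8.54]
    - [-5.3, -2.55, 0, 0, 0, 0, 8.54]
    - [-5.3, -2.55, 0, 0, 0, 0, 8.54]
    - [-5.3, -2.55, 0, 0, 0, 0, 8.54]
    - [-5.3, -2.55, 0, 0, 0, -8.6, 8.54]
    - [-2.1, -1.0, 0, 0, 0, -8.6, 8.54]

```text
clock: 1.35
position: [549.1, 152.9, 244.6]
tcp_rot: [-180.0, -0.0, -178.1]
force: [0.2, -0.3, -0.3]
gripper_width: 85.1
finger_force: 0.0
```

```bash
python3 - <<'E'
from station import arm
from h import *
s=arm.get_state(); d=arm.snapshot("wrist"); d["state"]=s; pickle.dump(d,open("pics/w1.pkl","wb"))
print(s["position"],s["tcp_rot"],s["q"],d["hand_eye"],d["fovy"])
cv2.imwrite("pics/w1.png",d["color"][:,:,::-1])
E
```

```text
[549.07551155 152.93258976 244.57666543] [-1.79963464e+02 -2.37189438e-02 -1.78121953e+02] [ 1.55800397e+01  1.93777177e+01 -1.57428179e+00  6.90796988e+01
 -2.98780717e-02  1.37019930e+01] [[-5.61266183e-04 -9.57341300e-01 -2.88959029e-01  7.39848680e+01]
 [ 9.99999567e-01 -3.22701021e-04 -8.73241183e-04  4.36612689e-01]
 [ 7.42742476e-04 -2.88959394e-01  9.57341066e-01 -1.28842217e+02]
 [ 0.00000000e+00  0.00000000e+00  0.00000000e+00  1.00000000e+00]] 65.70646984690485
```

View pics/w1.png

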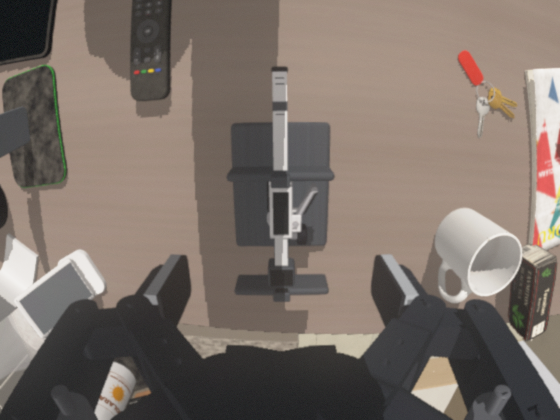

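The wrist view shows the crossbar at row 174 (columns 228–333), the broad band at (280,105), the lever tip at (314,190) and the sleeve at (281,213). The lever is open on the mug side, which is world +y. Next I'll get metric positions.

```bash
cat >> h.py <<'E'
from scipy.spatial.transform import Rotation as Ro
def wcloud(d,u=None,v=None,z=None):
    h,w=d["range_z"].shape; f=h/2/np.tan(np.radians(d["fovy"])/2)
    if u is None: u,v=np.meshgrid(np.arange(w),np.arange(h)); z=d["range_z"].astype(float)
    x=(u-d["cx"]);y=(v-d["cy"]);r=np.hypot(x,y)+1e-9;th=r/f
    k=np.tan(th)/r*z; c=np.stack([x*k,y*k,z*np.ones_like(k)],-1)
    H=d["hand_eye"]; s=d["state"]
    R=Ro.from_euler("xyz",s["tcp_rot"],degrees=True).as_matrix()
    return (c@H[:3,:3].T+H[:3,3])@R.T+s["position"]
E
python3 - <<'E'
from h import *
d=pickle.load(open("pics/w1.pkl","rb"));P=wcloud(d);C=d["color"]
g=C.mean(-1)
# along rail column
print("rail column u=280: v,x,y,z,grey")
for v in list(range(64,76))+list(range(98,114))+list(range(160,186)): print(v,P[v,280].round(1),g[v,278:283].mean().round(0))
X=P[55:310,215:350].reshape(-1,3)
def sl(x0,x1,z0,z1):
    k=X[(X[:,0]>x0)&(X[:,0]<x1)&(X[:,2]>z0)&(X[:,2]<z1)]; return k
for x0 in range(440,660,10):
    k=sl(x0,x0+10,94,130)
    if len(k): print(x0,len(k),k[:,1].min().round(1),k[:,1].max().round(1),np.median(k[:,2]).round(1))
f=sl(400,680,10,16); print(cv2.minAreaRect(f[:,:2].astype(np.float32)))
for u,v in [(314,190),(312,192),(310,195),(290,218)]: print(u,v,P[v,u].round(1))
E
```

```text
rail column u=280: v,x,y,z,grey
64 [427.4 148.3   0.5] 144.0
65 [428.5 148.3  -0. ] 134.0
66 [ 4.296e+02  1.484e+02 -4.000e-01] 105.0
67 [442.5 149.1  98.8] 68.0
68 [443.5 149.1 100.1] 55.0
69 [444.2 149.2  98.3] 55.0
70 [445.2 149.2  99.7] 70.0
71 [445.9 149.2  98.5] 112.0
72 [446.8 149.2  98.6] 152.0
73 [447.7 149.3  98.8] 161.0
74 [448.5 149.3  99.1] 162.0
75 [449.4 149.3  99.2] 161.0
98 [468.8 150.   98. ] 161.0
99 [469.7 150.   97.8] 160.0
100 [470.5 150.   99.1] 154.0
101 [471.4 150.   98.8] 125.0
102 [472.2 150.1  99.3] 89.0
103 [473.1 150.1  98.3] 75.0
104 [473.9 150.1  99. ] 74.0
105 [474.8 150.1  97.3] 73.0
106 [475.6 150.2  98. ] 73.0
107 [476.5 150.2  97.4] 74.0
108 [477.3 150.2  98.7] 73.0
109 [478.1 150.3  99.5] 80.0
110 [475.2 151.  373.4] 107.0
111 [479.9 150.3  97.6] 140.0
112 [480.7 150.3  97.2] 153.0
113 [481.5 150.4  97.8] 139.0
160 [521.8 151.6  98. ] 153.0
161 [522.5 151.7  98.8] 153.0
162 [523.4 151.7  98.5] 153.0
163 [524.5 151.7  97.3] 153.0
164 [525.3 151.8  97.9] 153.0
165 [526.1 151.8  98. ] 153.0
166 [527.  151.8  97.9] 156.0
167 [527.7 151.8  98.8] 156.0
[... 598 characters left out ...]
470 186 143.3 156.1 98.3
480 164 144.5 155.7 98.3
490 159 144.8 156.0 98.2
500 168 145.1 156.4 98.2
510 161 145.4 156.7 98.1
520 317 145.6 196.8 98.6
530 1193 107.0 197.1 107.9
540 237 141.0 185.1 102.3
550 358 141.1 184.5 103.0
560 355 141.2 178.9 103.0
570 331 144.3 171.4 103.3
580 266 144.6 171.6 103.2
590 124 144.8 163.9 98.9
600 124 149.5 161.0 97.9
610 120 149.8 161.4 98.0
620 313 143.3 168.5 102.3
630 243 143.6 168.9 103.3
640 1234 110.8 202.3 106.5
650 44 112.0 175.1 107.3
((567.6925048828125, 153.50665283203125), (147.94943237304688, 111.11424255371094), 2.573996067047119)
314 190 [547.3 182.3  98.3]
312 192 [549.2 180.7  98.1]
310 195 [552.  179.1  98.1]
290 218 [572.4 162.1 102.7]
```

Call:
send_rows:
  rows:
    - [-0.5, 0, 0.5, 0, 0, -0.5, 7.0]
    - [0, 0, 2, 0, 0, 0, 7.0]
    - [0, 0, 2.2, 0, 0, 0, 7.0]
    - [0, 0, 2.2, 0, 0, 0, 7.0]
    - [0, 0, 2.2, 0, 0, 0, 7.0]
    - [0, 0, 2.2, 0, 0, 0, 7.0]
    - [0, 0, 2.2, 0, 0, 0, 7.0]
    - [0, 0, 1.5, 0, 0, 0, 7.0]
    - [0, 0, 1.2, 0, 0, 0, 7.0]
    - [0, 0, 0, 0, 0, 0, 7.0]

```text
clock: 2.65
position: [551.3, 155.8, 82.5]
tcp_rot: [-180.0, -0.1, -177.7]
force: [1.1, -0.0, 0.7]
gripper_width: 70.2
finger_force: 0.0
```

```bash
python3 - <<'E'
from station import arm
from h import *
s=arm.get_state(); d=arm.snapshot("wrist"); d["state"]=s; pickle.dump(d,open("pics/w2.pkl","wb"))
print(s["position"],s["tcp_rot"],s["force"])
cv2.imwrite("pics/w2.png",d["color"][:,:,::-1])
E
```

```text
[551.33601231 155.79045147  82.52612699] [-1.79980725e+02 -9.93930524e-02 -1.77690427e+02] [ 1.11651693 -0.04722908  0.73783696]
```

View pics/w2.png

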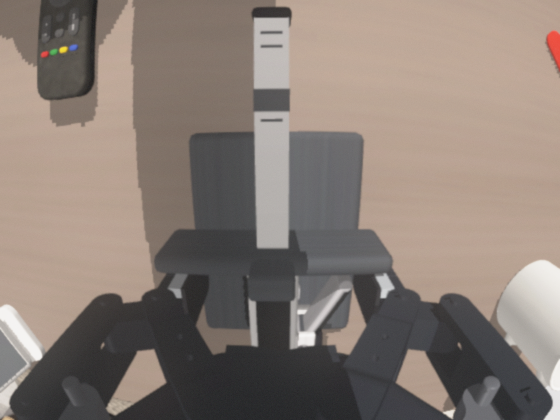

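The fingers hang on both sides of the sleeve behind the crossbar, at (185,285) and (382,285). The lever is clear between them at (325,305), and the band is at (271,100). Next I pull.

Call:
send_rows:
  rows:
    - [0.3, -0.15, 0, 0, 0, 0, 7.0]
    - [0.7, 0, 0, 0, 0, 0, 7.0]
    - [0.8, 0, 0, 0, 0, 0, 7.0]
    - [0.8, 0, 0, 0, 0, 0, 7.0]
    - [0.8, 0, 0, 0, 0, 0, 7.0]
    - [0.8, 0, 0, 0, 0, 0, 7.0]
    - [0.7, 0, 0, 0, 0, 0, 7.0]
    - [0.4, 0, 0, 0, 0, 0, 7.0]
    - [0.2, 0, 0, 0, 0, 0, 7.0]
    - [0, 0, 0, 0, 0, 0, 7.0]

```text
clock: 3.95
position: [497.4, 152.0, 83.7]
tcp_rot: [180.0, 0.0, -177.7]
force: [4.8, -0.3, 3.1]
gripper_width: 70.2
finger_force: 2.2
```

```bash
python3 - <<'E'
from station import arm
from h import *
s=arm.get_state(); d=arm.snapshot("wrist"); d["state"]=s; pickle.dump(d,open("pics/w3.pkl","wb"))
print(s["position"],s["tcp_rot"],s["force"])
c=d["color"][:,:,::-1]; cv2.imwrite("pics/w3.png",cv2.resize(c[120:400,130:420],None,fx=2,fy=2,interpolation=cv2.INTER_CUBIC))
P=wcloud(d)
for v in range(200,262,2): print(v,P[v,272].round(1),c[v,269:275].mean().round(0))
E
```

```text
[497.43106559 151.9946071   83.66224961] [ 1.79999707e+02  4.00588635e-02 -1.77695056e+02] [ 4.79298862 -0.34658107  3.1358107 ]
200 [457.7 147.6  98.5] 169.0
202 [458.6 147.6  98.1] 172.0
204 [459.2 147.6  98.6] 172.0
206 [460.3 147.6  97.6] 172.0
208 [460.8 147.7  98.5] 172.0
210 [461.7 147.7  98.1] 172.0
212 [462.3 147.7  98.7] 172.0
214 [463.5 147.7  97.6] 171.0
216 [464.3 147.8  97.4] 171.0
218 [464.9 147.8  97.9] 171.0
220 [465.5 147.8  98.5] 172.0
222 [466.4 147.9  98.4] 171.0
224 [467.8 147.9  96.7] 172.0
226 [467.9 147.9  98.4] 171.0
228 [468.6 147.9  98.7] 171.0
230 [469.8 147.9  98. ] 171.0
232 [470.4 148.   98.4] 171.0
234 [471.8 148.   97. ] 164.0
236 [471.6 148.   99.5] 94.0
238 [473. 148.  98.] 76.0
240 [473.7 148.1  98.4] 76.0
242 [473.8 148.1 100. ] 75.0
244 [475.4 148.1  98.4] 75.0
246 [476.2 148.2  98.5] 75.0
248 [477.  148.2  98.7] 74.0
250 [477.7 148.2  98.9] 72.0
252 [478.2 148.2  99.8] 64.0
254 [478.  148.3 101.8] 62.0
256 [478.6 148.3 102.3] 62.0
258 [478.1 148.4 104.9] 63.0
260 [478.3 148.4 106.3] 63.0
```

View pics/w3.png

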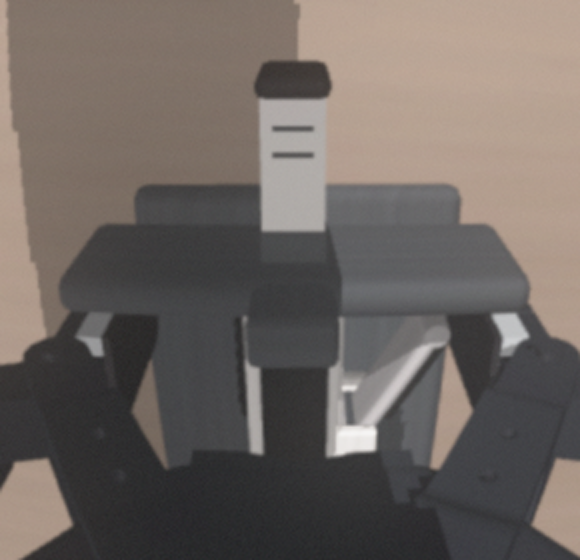

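The crossbar's outer face is at x≈478.2 and the band's middle is at x≈475.4 (its left edge is at crop row 232). The leg needs about 2.7 mm more, plus 1.3 mm sideways to get back to the pinch line.

Call:
send_rows:
  rows:
    - [0.15, 0.07, 0, 0, 0, 0, 7.0]
    - [0.12, 0.07, 0, 0, 0, 0, 7.0]
    - [0, 0, 0, 0, 0, 0, 7.0]
    - [0, 0, 0, 0, 0, 0, 7.0]
    - [0, 0, 0, 0, 0, 0, 7.0]
    - [0, 0, 0, 0, 0, 0, 7.0]
    - [0, 0, 0, 0, 0, 0, 7.0]
    - [0, 0, 0, 0, 0, 0, 7.0]
    - [0, 0, 0, 0, 0, 0, 7.0]
    - [0, 0, 0, 0, 0, 0, 7.0]

```text
clock: 5.25
position: [494.4, 152.6, 83.0]
tcp_rot: [-179.9, -0.0, -177.7]
force: [4.7, -2.0, 2.6]
gripper_width: 70.1
finger_force: 2.3
```

```bash
cat > chk.py <<'E'
from station import arm
from h import *
import sys
s=arm.get_state(); d=arm.snapshot("wrist"); d["state"]=s; pickle.dump(d,open(f"pics/{sys.argv[1]}.pkl","wb"))
print(s["position"],s["tcp_rot"],s["force"],s["gripper_width"],s["finger_force"])
c=d["color"][:,:,::-1]; cv2.imwrite(f"pics/{sys.argv[1]}.png",cv2.resize(c[120:400,130:420],None,fx=2,fy=2,interpolation=cv2.INTER_CUBIC))
P=wcloud(d)
for u in (266,272,278):
    k=P[200:290,u]; g=c[200:290,u].mean(-1)
    e=np.argmax(g<120); j=(k[:,2]>103)&(k[:,2]<116)
    print(u,"band edge x",k[e].round(1),"jaw face x",np.median(k[j,0]).round(2))
E
python3 chk.py w4
```

```text
[494.42264262 152.62028969  83.04605569] [-1.79922001e+02 -2.86385384e-02 -1.77722663e+02] [ 4.73166913 -1.96066375  2.56867508] 70.11095895622888 2.265547513961792
266 band edge x [456.7 146.1  98.2] jaw face x 476.05
272 band edge x [456.3 148.3  98.9] jaw face x 475.83
278 band edge x [456.4 150.5  98.3] jaw face x 475.78
```

The jaw face is at 475.8 and the band's middle at about 475.4, so it is on the mark. Now I squeeze.

Call:
send_rows:
  rows:
    - [0.03, 0.05, 0, 0, 0, 0, 6.5]
    - [0, 0, 0, 0, 0, 0, 6.0]
    - [0, 0, 0, 0, 0, 0, 5.5]
    - [0, 0, 0, 0, 0, 0, 5.0]
    - [0, 0, 0, 0, 0, 0, 4.5]
    - [0, 0, 0, 0, 0, 0, 4.0]
    - [0, 0, 0, 0, 0, 0, 3.5]
    - [0, 0, 0, 0, 0, 0, 3.0]
    - [0, 0, 0, 0, 0, 0, 2.0]
    - [0, 0, 0, 0, 0, 0, 2.0]

```text
clock: 6.55
position: [495.5, 152.7, 84.8]
tcp_rot: [-179.8, 0.2, -177.7]
force: [4.1, -4.7, 12.2]
gripper_width: 27.1
finger_force: 62.1
```

```bash
python3 chk.py w5
```

```text
[495.50861796 152.6780478   84.81643462] [-1.79841381e+02  1.78094689e-01 -1.77687653e+02] [ 4.08352237 -4.6566164  12.20617242] 27.118833681669777 62.136103212833405
266 band edge x [456.7 146.1  98. ] jaw face x 476.86
272 band edge x [456.5 148.3  98.5] jaw face x 476.7
278 band edge x [456.5 150.5  98.3] jaw face x 476.87
```

View pics/w5.png

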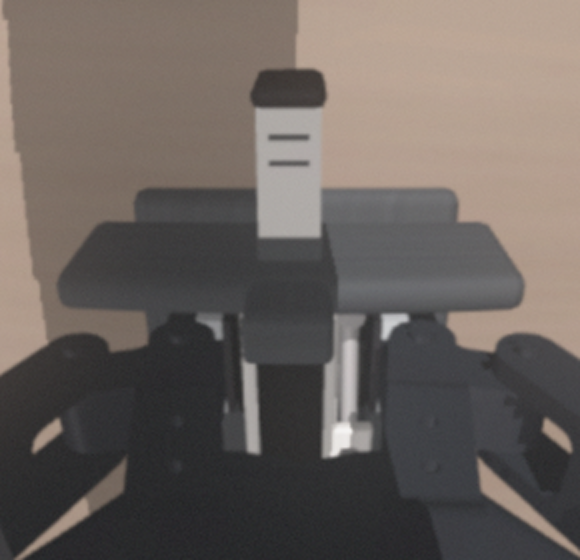

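The lever (350,370) now lies parallel to the sleeve and the fingers squeeze with 62 N at 27 mm opening. The jaw face sits on the band. I'll hold briefly and check that the lever is fully shut and nothing drifts.

Call:
send_rows:
  rows:
    - [0, 0, 0, 0, 0, 0, 2.0]
    - [0, 0, 0, 0, 0, 0, 2.0]
    - [0, 0, 0, 0, 0, 0, 2.0]
    - [0, 0, 0, 0, 0, 0, 2.0]
    - [0, 0, 0, 0, 0, 0, 2.0]
    - [0, 0, 0, 0, 0, 0, 2.0]
    - [0, 0, 0, 0, 0, 0, 2.0]
    - [0, 0, 0, 0, 0, 0, 2.0]
    - [0, 0, 0, 0, 0, 0, 2.0]
    - [0, 0, 0, 0, 0, 0, 2.0]

```text
clock: 7.85
position: [495.6, 152.7, 84.8]
tcp_rot: [-179.8, 0.2, -177.7]
force: [4.4, -4.2, 13.0]
gripper_width: 26.9
finger_force: 62.2
```

```bash
python3 chk.py w6; python3 - <<'E'
from h import *
d=pickle.load(open("pics/w6.pkl","rb"));P=wcloud(d);g=d["color"].mean(-1)
# band edge & blade
for v in range(232,250): print(v,P[v,272].round(1),g[v,270:275].mean().round(0))
for v in range(284,334,6):
    r=[(u,P[v,u,0].round(1),P[v,u,1].round(1),P[v,u,2].round(0)) for u in range(290,322) if g[v,u]>125 and 88<P[v,u,2]<102]
    if r: print(v,r[0],r[-1])
E
```

```text
[495.55179846 152.68827454  84.84458021] [-179.84701728    0.18093963 -177.68922813] [ 4.36721499 -4.18062025 13.04143745] 26.85695364136032 62.15974856168032
266 band edge x [456.8 146.1  97.9] jaw face x 476.94
272 band edge x [456.2 148.3  99.4] jaw face x 476.67
278 band edge x [456.6 150.5  97.9] jaw face x 476.71
232 [468.6 148.7  99.3] 171.0
233 [469.1 148.7  98.9] 170.0
234 [469.4 148.7  99.3] 170.0
235 [470.6 148.7  97.5] 171.0
236 [470.6 148.7  98.4] 170.0
237 [471.6 148.7  97.2] 164.0
238 [471.6 148.8  98. ] 138.0
239 [472.2 148.8  97.6] 99.0
240 [472.4 148.8  98.2] 78.0
241 [472.3 148.8  99.4] 76.0
242 [472.9 148.8  99. ] 76.0
243 [474.4 148.8  96.6] 74.0
244 [474.  148.8  98.3] 75.0
245 [474.  148.9  99.2] 75.0
246 [474.6 148.9  98.9] 74.0
247 [475.5 148.9  97.9] 74.0
248 [475.2 148.9  99.5] 74.0
249 [476.  148.9  98.6] 73.0
284 (299, np.float64(489.9), np.float64(160.2), np.float64(102.0)) (306, np.float64(491.9), np.float64(163.4), np.float64(98.0))
290 (299, np.float64(492.7), np.float64(160.4), np.float64(102.0)) (307, np.float64(495.2), np.float64(164.1), np.float64
[... 209 characters left out ...]
np.float64(501.4), np.float64(165.0), np.float64(97.0))
308 (299, np.float64(502.1), np.float64(161.0), np.float64(101.0)) (308, np.float64(505.2), np.float64(165.4), np.float64(97.0))
314 (295, np.float64(505.3), np.float64(159.5), np.float64(101.0)) (307, np.float64(507.8), np.float64(165.1), np.float64(98.0))
320 (300, np.float64(511.7), np.float64(162.3), np.float64(97.0)) (307, np.float64(511.9), np.float64(165.5), np.float64(97.0))
326 (294, np.float64(511.4), np.float64(159.5), np.float64(102.0)) (306, np.float64(514.6), np.float64(165.2), np.float64(98.0))
332 (298, np.float64(516.1), np.float64(161.6), np.float64(100.0)) (313, np.float64(515.7), np.float64(168.2), np.float64(101.0))
```

```bash
python3 -c "
from station import arm
print(arm.job_done())"
```

```text
the job is handed in; nothing more can be done
None
```

The job is handed in with the fingers still pinching the leg and lever at about 62 N: by the wrist camera, the jaw's outer face is about 1 mm from the band's middle and the cam lever is shut along the leg; the tablet, mug, keys and remote were not touched.

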